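# Dust off an imaging chamber, close it on its dowels and hold it shut

## Task

Blow the open lower half of the imaging chamber clean: squeeze the red trigger of the clamped air duster fully, then let it spring back. Then pick up the blue cover, fit it over the two steel dowels of the lower half and press it down against the orange sprung gasket until the two halves meet with no gap; finish while still holding the pair pressed together with the gripper (do not let go). Leave the bottle, the objective and the timer where they are.

Things in the scene. Friction and masses are not known exactly. Their poses are not given: they have to be found in the camera images.
- airgun: Air duster, fixed: yellow barrel clamped level in a stand, nozzle towards the chamber, 190 mm high over all. Its black grip (24 mm wide) stands straight up from the barrel, with a red trigger bar (18 mm wide) on the nozzle side. Origin: centre of the 100x80 mm foot, on the table; +x points away from the nozzle. Barrel top 100 mm above the table, nothing above the grip.
- airgun_squeeze (a point): Where to squeeze, 165 mm above the table, 25 mm below the grip's top. +x is level, from trigger to grip. At this height the grip's back face is fixed 17 mm along +x; the trigger's outer face is 32 mm along -x at rest (35 mm at its upper end, 13 mm higher), 17 mm when fully squeezed. Squeeze along x from above, one finger behind the grip, one in front of the trigger.
- airgun_trigger (a joint): Trigger angle (rad): 0 at rest, leaning away from the grip; 0.22 at its stop, fully squeezed, parallel to the grip. Hinged 65 mm below the squeeze point; springs back by itself. Needs about 3.5 N at the squeeze point to start, 6.5 N at the stop.
- cover: Upper half of the chamber (loose, about 0.2 kg): blue plate 110 (x) x 64 (y) x 12 (z) mm with a black grip rib on top and two 11 mm holes right through it, 44 mm along +x and -x from the centre. Starts flat on the table, rib up; the microscope overhangs the table behind it and to its right. Origin: centre of its underside.
- cover_center (a point): Centre of the blue cover, 20 mm above its underside. Grip rib: centred, 46 mm long along x, 14 mm wide along y, reaching from 8 mm below to 20 mm above this point. The plate's top beside the rib (8 mm below this point) is flat and may be pressed on with the fingertips. Either way round fits.
- base_top (a point): Centre of the top face of the fixed aluminium lower half (130 mm along x, 84 mm along y), 30 mm above the table. Two steel dowels, 8 mm thick with tapered tips, stand 17 mm above this face, 44 mm along +x and -x. An unpressed cover rests on the gasket with its underside 5 mm above this face; with the halves together the cover's centre point is 20 mm above this point.
- gasket (a joint): How far the orange sprung gasket frame (60x44 mm, between the dowels) is pressed in (m): 0 free, 5 mm proud; 0.005 when the halves meet. Its spring pushes up with 5 N at first, 10 N when flush, and lifts the cover again if it is let go. Pushing down with about 10 to 20 N holds it shut.
- medium: Bystander: small bottle of pink medium with a blue screw cap, 34 mm across, 67 mm high; origin at the centre of its underside.
- objective: Bystander: white microscope objective with a blue and a black ring, 32 mm across, 53 mm high; origin at the centre of its underside.
- clock: Bystander: small white timer with a red button, 58x62x17 mm; origin at the centre of its underside.

How it is judged (in metres and radians):
On the way, in this order (a step that is already met when the one before it is completed fails the run):
1. the trigger is fully squeezed while the lower half lies open (cover clear of it) (value of joint airgun_trigger above 0.15 rad and horizontal distance between cover_center and base_top above 0.06 m), for 0.2 s.
2. the trigger is let go and has sprung back, the cover still clear (value of joint airgun_trigger below 0.04 rad and horizontal distance between cover_center and base_top above 0.06 m), for 0.2 s.
3. the cover sits on the dowels, pressed against the lower half by the gripper (horizontal distance between cover_center and base_top below 0.004 m and angle between the x axis of cover_center and the x axis of base_top, either way round below 0.06 rad and angle between cover_center's own z axis and vertical below 0.06 rad and z of cover_center in the frame of base_top below 0.0215 m and value of joint gasket above 0.0035 m and contact force between the fingers and cover above 1 N), for 0.3 s.
At the end, for the whole second after the job is handed in: The cover is on both dowels (centre within 4 mm, turned within 0.06 rad of the lower half, level within 0.06 rad) and is still being held down by the fingers so that the gap is under 1.5 mm and the gasket is pressed in more than 3.5 mm; the trigger is at rest (below 0.04 rad) (all of step 3 and value of joint airgun_trigger below 0.04 rad); the arm keeps its last pose, push and grip.
It fails at once if the bottle was moved by more than 30 mm (distance of medium from where it was at the start of the episode above 0.03 m).
It fails at once if the objective was moved by more than 30 mm (distance of objective from where it was at the start of the episode above 0.03 m).
It fails at once if the timer was moved by more than 30 mm (distance of clock from where it was at the start of the episode above 0.03 m).
It also fails if it takes over 58 s, if anything falls off the work surface, if the arm or the gripper's body presses on something with over 40 N, if the wrist force passes 120 N, or if a joint passes its speed limit or range.

## Robot

A 7-joint arm with a two-finger parallel gripper is mounted at the origin on a cart in front of the work surface, level with it; the furniture and walls round the work are solid. World frame = base frame: x ahead of the robot, y to its left, z up, the work surface at z = 0. Lengths are in mm, angles in rad, forces in N, time in s.
With the tool pointing down it reaches from about 400 to 875 mm from the base axis. Payload 4.4 kg.
Tool frame: the origin (TCP) lies midway between the tips of the shut fingers; the grasp point (between the pads) lies 19 mm behind it; z points along the fingers, y is the line along which they close (so a half turn about z gives the same grasp; the last joint's range is limited). The gripper opens to 85 mm and grips with 20 to 120 N. Pads are 22 mm wide; open, the fingers measure 114 mm over their backs; the gripper's body (76 mm by 85 mm) begins 54 mm behind the grasp point. The pads swing forward as they close: fully open they stand 13 mm farther back than shut.
Start: joints at [-1.247, 0.628, 0.038, 1.517, -0.027, 0.996, -0.02], TCP at [246.979, 601.265, 206.513] pointing down, gripper open.
Joint ranges: [-3.06, 3.06], [-0.37, 2.12], [-1.25, 1.32], [0.18, 2.47], [-1.1, 4.24], [0.23, 1.98], [-2.94, 2.94]. Speed limits (rad/s): [2.57, 2.57, 3.14, 3.14, 3.14, 3.14, 3.14].

## Interface

Orientations are given as [roll, pitch, yaw] about the fixed x, y, z axes, in that order (R = Rz(yaw) Ry(pitch) Rx(roll)).
In Python, from cell import read_state, get_image, finish_job gives the robot as it stands.
- The arm moves only by the tool send_rows, never from a script. Its argument "series" is a list of rows, each an object of numbers: "ax", "ay", "az": the turn, a rotation vector about the tool's x, y, z in rad; "dx", "dy", "dz": the shift along the tool's x, y, z in cm; "hand": the closure, from 0 (fully open) to 1 (shut). In form: [{"ax": .., "ay": .., "az": .., "dx": .., "dy": .., "dz": .., "hand": ..}, ...]. A call has 1 to 10 rows; each row is the pose to reach, as a shift and turn from the pose commanded when the call began, along the tool's axes at that moment; what a row does not reach only later rows make up. A row lasts 1/10 s, in which the tool goes at most 50 mm and 8.59 degrees, less where a joint would pass 70% of its speed; a pose out of reach is approached as far as the arm can. A call with a gripper value outside its range is refused whole. The fingers move at their own pace and stop on an object; the grip force is fixed at half the most. Time passes only in rows, so rows that repeat a pose let the fingers close. It gives the time, the measured TCP pose, the force, the opening and the grip force at its end, in the units of the state.
- read_state(): the state, without advancing time (a new reading comes with each control period).
- get_image(name): name is "side" or "top" or "wrist"; returns a dict with "pixels" (420x560x3 uint8, red, green, blue), "mtx" (3x3 intrinsics, pixels), "R" (3x3) and "t" (3): a world point X has camera coordinates R X + t. Camera axes: x right, y down, z forward; pixel columns grow to the right and rows downward; lengths in mm; the calibration is good to about 2 mm. A picture is of the moment at which its call begins. There is no depth.
- finish_job(): hands the job in; it is judged then, once.
The state is a dict: "clock": time; "qpos": joint angles; "qd": joint speeds; "tau": joint torques, N m; "eef_pos": TCP position; "tool_rot": TCP orientation; "force": force on the tool from outside, world axes, zero at the start; "torque": the same for the moment, N m; "width": finger opening in mm; "gripper_force": force on a finger pad.
Only numpy, scipy, OpenCV 4.12 (cv2) and the standard library are available. Lean on these libraries where they do the work, as an engineer would, in place of code of your own. Each camera call takes 0.05 s, during which the arm holds its last target. There are 200 camera calls.

## Working session

There is one attempt and no reset: what is moved stays moved. The work goes in short steps, Python scripts to look and compute and a tool call to move; the robot and the scene stay as the last step left them, time stands still between calls to the robot, and variables do not carry over. Pictures are saved under pics/ and viewed, at most 10 in all, crops included, and the job is handed in when it is done.

Besides the shell and the picture viewer there is one more tool, called after "Call:" in YAML: its name, and indented under it one key for each argument. send_rows: Moves the arm, as the interface text tells. Its arguments: {"type":"object","properties":{"series":{"type":"array","items":{"type":"object","properties":{"ax":{"type":"number"},"ay":{"type":"number"},"az":{"type":"number"},"dx":{"type":"number"},"dy":{"type":"number"},"dz":{"type":"number"},"hand":{"type":"number"}}}}},"required":["series"]}

```bash
mkdir -p pics; ls
python3 - <<'E'
from cell import *
import cv2,pickle
s=read_state();print({k:s[k] for k in('clock','eef_pos','tool_rot','width','force')})
for n in('side','top'):
    g=get_image(n);pickle.dump(g,open(f'pics/{n}0.pkl','wb'))
    cv2.imwrite(f'pics/{n}0.png',cv2.resize(g['pixels'][:,:,::-1],(800,600),interpolation=cv2.INTER_CUBIC))
    print(n,(-g['R'].T@g['t']).round(),g['R'].round(2).tolist())
E
```

```text
pics
{'clock': 0.0, 'eef_pos': array([246.68490394, 600.64737059, 205.59295846]), 'tool_rot': array([-3.13969373e+00,  2.88802057e-05,  2.75190223e+00]), 'width': 85.44534504216422, 'force': array([-0.64052377,  0.01199548, -0.18388611])}
side [ 281. 1011.  692.] [[-0.97, -0.25, 0.01], [-0.12, 0.43, -0.9], [0.22, -0.87, -0.45]]
top [ 425.  -91. 1435.] [[0.01, -1.0, 0.01], [-0.99, -0.01, -0.1], [0.1, -0.01, -0.99]]
```

View pics/side0.png

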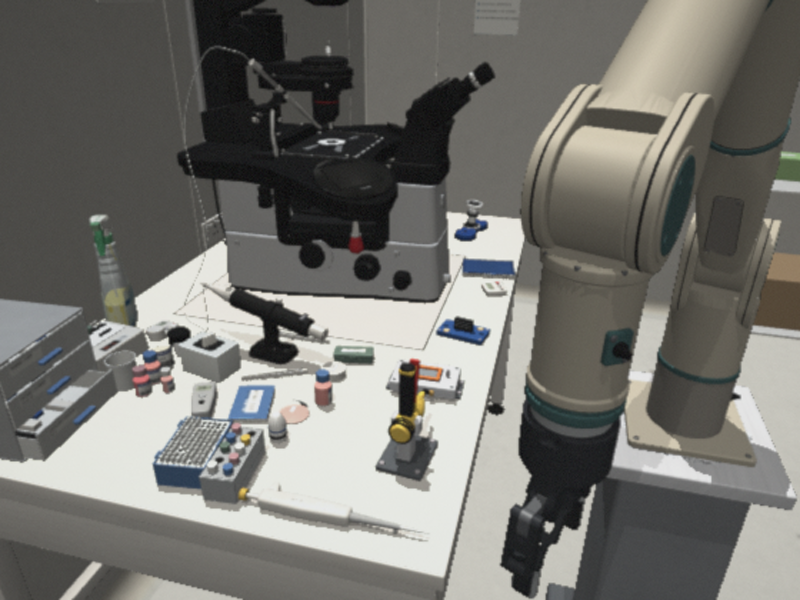

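View pics/top0.png

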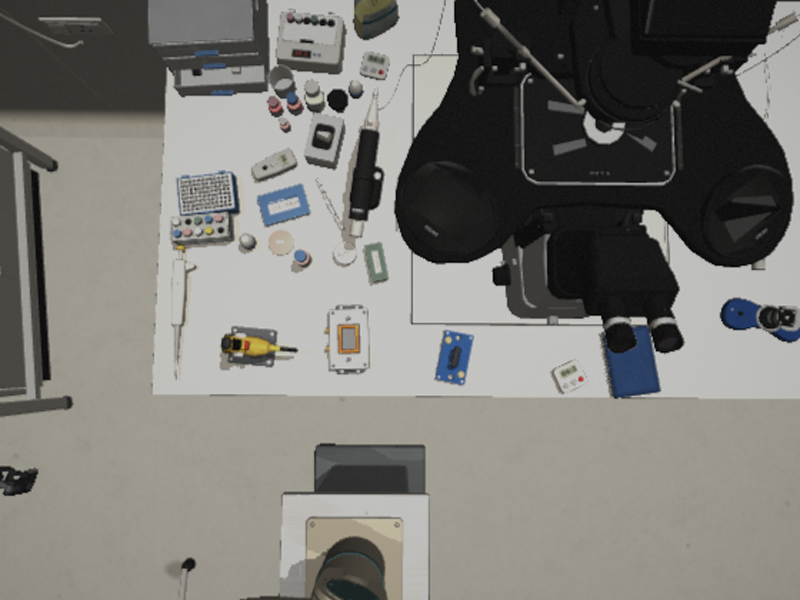

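The side view shows the airgun around (408,420), the base at (428,378) and the cover at (463,328). In the top view they are at (250,347), (348,340) and (455,357). I'll enlarge both.

Run:
```python
import cv2,pickle
def crop(n,x,y,w,h,s):
    g=pickle.load(open(f'pics/{n}0.pkl','rb'))['pixels'][y:y+h,x:x+w,::-1]
    cv2.imwrite(f'pics/{n}crop.png',cv2.resize(g,(w*s,h*s),interpolation=cv2.INTER_CUBIC))
crop('top',145,205,200,75,4)
crop('side',260,215,100,120,5)
```

```text
(no output)
```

View pics/topcrop.png

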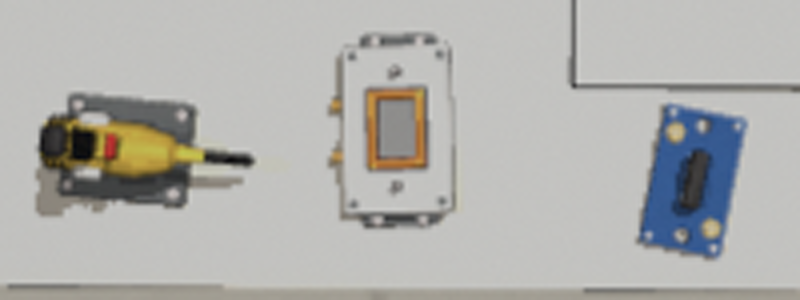

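View pics/sidecrop.png

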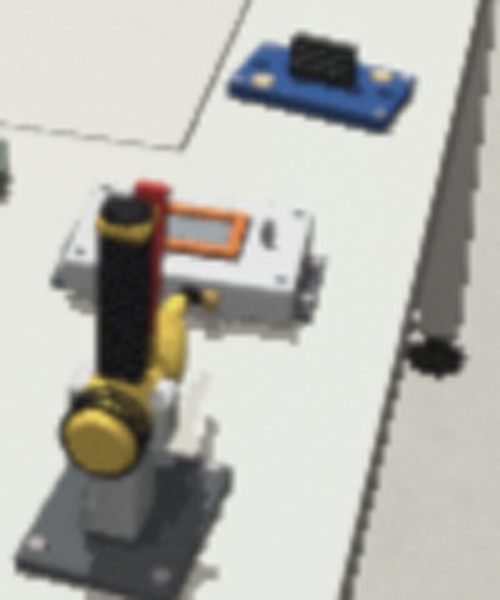

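Top crop, in crop pixels:
- Base corners: (344,45), (452,48), (450,213), (342,215). Dowels near (396,73) and (397,188).
- Cover corners: (667,104), (746,121), (717,257), (640,241). Holes at (703,126) and (681,235).
- Gun foot corners: (72,94), (193,106), (185,206), (62,194). Trigger tip at (111,147), grip top at about (55,140).

In the side crop, the grip top is at (127,208) and the trigger tip at (152,185).

```bash
cat > h.py <<'E'
import numpy as np,pickle
from scipy.optimize import least_squares
G={n:pickle.load(open(f'pics/{n}0.pkl','rb')) for n in('top','side')}
def pix(n,u,v):  # crop->orig
    x,y,s=dict(top=(145,205,4),side=(260,215,5))[n]
    return np.array([x+(u+.5)/s-.5,y+(v+.5)/s-.5])
def tocrop(n,p):
    x,y,s=dict(top=(145,205,4),side=(260,215,5))[n]
    return ((p[0]-x+.5)*s-.5,(p[1]-y+.5)*s-.5)
def proj(n,X):
    g=G[n];c=g['R']@np.asarray(X,float)+g['t'];c=g['mtx']@c;return c[:2]/c[2]
def ray(n,u,v,z):
    g=G[n];d=g['R'].T@np.linalg.solve(g['mtx'],[*pix(n,u,v),1]);c=-g['R'].T@g['t']
    return (c+d*(z-c[2])/d[2])
def fit(obs,x0):
    # obs: (cam,u,v,local xyz); pose x,y,yaw about table
    def r(p):
        c,s=np.cos(p[2]),np.sin(p[2]);o=[]
        for n,u,v,L in obs:
            o+=list(proj(n,[p[0]+c*L[0]-s*L[1],p[1]+s*L[0]+c*L[1],L[2]])-pix(n,u,v))
        return np.array(o)
    q=least_squares(r,x0,loss='soft_l1',x_scale=[10,10,.1]);return q.x,r(q.x).reshape(-1,2).round(2)
E
python3 - <<'E'
from h import *
for nm,c,z in(('base',[(344,45),(452,48),(450,213),(342,215),(396,73),(397,188)],30),('cover',[(667,104),(746,121),(717,257),(640,241),(703,126),(681,235)],12),('foot',[(72,94),(193,106),(185,206),(62,194)],8)):
    P=np.array([ray('top',u,v,z) for u,v in c]);print(nm,P[:,:2].round(1).tolist(),P[:4].mean(0).round(1),[np.linalg.norm(P[i]-P[(i+1)%4]).round(1) for i in range(4)])
print('side cover TL,R,bot',[ray('side',*p,12)[:2].round(1) for p in((230,82),(258,42),(413,85),(383,122))])
print('side base',[ray('side',*p,30)[:2].round(1) for p in((98,187),(313,212),(292,292),(62,252))])
print('grip top top',ray('top',55,140,190)[:2],'side',ray('side',127,208,190)[:2])
print('trig tip top',ray('top',111,147,178)[:2],'side',ray('side',152,185,178)[:2])
print('foot side',[ray('side',*p,8)[:2].round(1) for p in((20,560),(165,598),(230,480))])
E
```

```text
base [[549.5, 59.9], [547.8, -24.0], [420.3, -24.0], [418.2, 59.1], [528.0, 19.2], [439.2, 17.1]] [484.   17.8  30. ] [np.float64(83.9), np.float64(127.5), np.float64(83.1), np.float64(131.3)]
cover [[506.4, -192.5], [493.5, -254.6], [387.4, -231.5], [399.4, -171.4], [489.3, -220.8], [404.2, -203.4]] [ 446.7 -212.5   12. ] [np.float64(63.4), np.float64(108.6), np.float64(61.3), np.float64(109.1)]
foot [[511.4, 274.9], [502.6, 179.9], [424.4, 184.0], [433.1, 280.1]] [467.9 229.7   8. ] [np.float64(95.5), np.float64(78.3), np.float64(96.5), np.float64(78.4)]
side cover TL,R,bot [array([ 506.3, -190.4]), array([ 499.4, -250.5]), array([ 389.5, -219.6]), array([ 401.7, -166. ])]
side base [array([549. , -13.5]), array([422.8, -21.1]), array([420.1,  61.1]), array([550.7,  57.6])]
grip top top [468.73014988 238.78100434] side [467.56576514 247.31327052]
trig tip top [464.58374507 203.27299698] side [465.83578611 207.17058706]
foot side [array([508.3, 278.4]), array([437.1, 284.9]), array([425.3, 196.3])]
```

The measured sizes match the given ones (base 84x130, cover 63x109), and the two views agree.

| Item | Position (mm) | Yaw (rad) |
|---|---|---|
| Base | (484, 18) | about 0.01 |
| Cover | (446.7, -212.5) | about -0.205 |
| Squeeze point | about (468, 232.5) | x axis at 1.48 |

```bash
cat > mv.py <<'E'
import sys,numpy as np
from cell import read_state
from scipy.spatial.transform import Rotation as Ro
def plan(x,y,z,yaw):
    s=read_state();R=Ro.from_euler('xyz',s['tool_rot'])
    d=R.inv().apply(np.array([x,y,z])-s['eef_pos'])/10
    a=(R.inv()*Ro.from_euler('xyz',[np.pi,0,yaw])).as_rotvec()
    print('d',d.round(2),'a',a.round(3),'at',s['eef_pos'].round(1),s['tool_rot'].round(3),'w',s['width'].round(1),'F',s['force'].round(1),'t',s['clock'])
if __name__=='__main__': plan(*map(float,sys.argv[1:]))
E
python3 mv.py 468 232.5 265 3.05
python3 -c "
from h import *
print(ray('top',38,140,190),ray('top',118,147,178))"
```

```text
[468.65499382 250.36269413 190.        ] [464.61478968 198.45584286 178.        ]Traceback (most recent call last):
  File "mv.py", line 9, in <module>
    if __name__=='__main__': plan(*map(float,sys.argv[1:]))
                             ~~~~^^^^^^^^^^^^^^^^^^^^^^^^^^
  File "mv.py", line 8, in plan
    print('d',d.round(2),'a',a.round(3),'at',s['eef_pos'].round(1),s['tool_rot'].round(3),'w',s['width'].round(1),'F',s['force'].round(1),'t',s['clock'])
                                                                                              ^^^^^^^^^^^^^^^^
AttributeError: 'float' object has no attribute 'round'
```

```bash
sed -i "s/s\['width'\].round(1)/round(s['width'],1)/" mv.py; python3 mv.py 468 232.5 265 3.05
```

```text
d [-34.46 -25.66  -5.89] a [-0.002 -0.    -0.298] at [246.7 600.7 205.7] [-3.14   0.     2.752] w 85.6 F [-0.5  0.6  0.8] t 0.1
```

Call:
send_rows:
  series:
    - {"dz": -5.9, "hand": 0}
    - {"dx": -6, "dy": -4.5, "dz": -5.9, "az": -0.1, "hand": 0}
    - {"dx": -10, "dy": -7.4, "dz": -5.9, "az": -0.2, "hand": 0}
    - {"dx": -14, "dy": -10.4, "dz": -5.9, "az": -0.298, "hand": 0}
    - {"dx": -18, "dy": -13.4, "dz": -5.9, "az": -0.298, "hand": 0}
    - {"dx": -22, "dy": -16.4, "dz": -5.9, "az": -0.298, "hand": 0}
    - {"dx": -26, "dy": -19.4, "dz": -5.9, "az": -0.298, "hand": 0}
    - {"dx": -30, "dy": -22.3, "dz": -5.9, "az": -0.298, "hand": 0}
    - {"dx": -33, "dy": -24.6, "dz": -5.9, "az": -0.298, "hand": 0}
    - {"dx": -34.46, "dy": -25.66, "dz": -5.9, "az": -0.298, "hand": 0}

```text
invalid input at $.series[0]: expected keys ax, ay, az, dx, dy, dz, hand
```

```bash
python3 mv.py 468 232.5 265 3.05; python3 -c "
from cell import *
import cv2,pickle
g=get_image('wrist');pickle.dump(g,open('pics/w1.pkl','wb'));cv2.imwrite('pics/w1.png',g['pixels'][:,:,::-1])
import numpy as np
def P(X):
    c=g['mtx']@(g['R']@np.array(X,float)+g['t']);return (c[:2]/c[2]).round(1)
u=np.array([np.cos(1.48),np.sin(1.48)]);s=np.array([468,232.5])
print('tool axis tips',P([468,232.5,146]))
for k,z in((17,190),(-7,190),(-35,178)): print(k,z,P([*(s+k*u),z]))
"
```

```text
d [-34.46 -25.66  -5.89] a [-0.002 -0.    -0.298] at [246.7 600.7 205.7] [-3.14   0.     2.752] w 85.6 F [-0.5  0.6  0.8] t 0.1
tool axis tips [-13.1 583.5]
17 190 [-35.3 649. ]
-7 190 [-62.2 654.5]
-35 178 [-79.4 639.9]
```

View pics/w1.png

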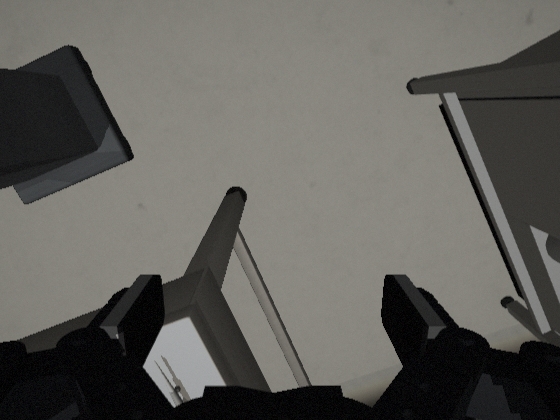

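The move was refused because every row needs all seven keys. The arm hasn't moved, so this wrist picture shows only floor and table edge. I'll resend with all keys.

Call:
send_rows:
  series:
    - {"ax": 0, "ay": 0, "az": 0, "dx": 0, "dy": 0, "dz": -5.9, "hand": 0}
    - {"ax": 0, "ay": 0, "az": -0.1, "dx": -6, "dy": -4.5, "dz": -5.9, "hand": 0}
    - {"ax": 0, "ay": 0, "az": -0.2, "dx": -10, "dy": -7.4, "dz": -5.9, "hand": 0}
    - {"ax": 0, "ay": 0, "az": -0.298, "dx": -14, "dy": -10.4, "dz": -5.9, "hand": 0}
    - {"ax": 0, "ay": 0, "az": -0.298, "dx": -18, "dy": -13.4, "dz": -5.9, "hand": 0}
    - {"ax": 0, "ay": 0, "az": -0.298, "dx": -22, "dy": -16.4, "dz": -5.9, "hand": 0}
    - {"ax": 0, "ay": 0, "az": -0.298, "dx": -26, "dy": -19.4, "dz": -5.9, "hand": 0}
    - {"ax": 0, "ay": 0, "az": -0.298, "dx": -30, "dy": -22.3, "dz": -5.9, "hand": 0}
    - {"ax": 0, "ay": 0, "az": -0.298, "dx": -33, "dy": -24.6, "dz": -5.9, "hand": 0}
    - {"ax": 0, "ay": 0, "az": -0.298, "dx": -34.5, "dy": -25.7, "dz": -5.9, "hand": 0}

```text
clock: 1.15
eef_pos: [470.2, 227.9, 265.5]
tool_rot: [-3.14, 0.001, 3.045]
force: [-0.5, 0.2, 0.3]
width: 85.6
gripper_force: 0.0
```

```bash
python3 mv.py 468 232.5 265 3.05; python3 -c "
from cell import *
import cv2,pickle
g=get_image('wrist');pickle.dump(g,open('pics/w2.pkl','wb'));cv2.imwrite('pics/w2.png',g['pixels'][:,:,::-1])
import numpy as np
def P(X):
    c=g['mtx']@(g['R']@np.array(X,float)+g['t']);return (c[:2]/c[2]).round(1)
u=np.array([np.cos(1.48),np.sin(1.48)]);s=np.array([468,232.5])
for k,z in((17,190),(-7,190),(-35,178)): print(k,z,P([*(s+k*u),z]))
"
```

```text
d [0.27 0.44 0.05] a [-0.002  0.001 -0.005] at [470.2 227.9 265.5] [-3.140e+00  1.000e-03  3.045e+00] w 85.6 F [-0.5  0.2  0.3] t 1.15
17 190 [303.1 208.2]
-7 190 [267.7 208.3]
-35 178 [228.4 203.9]
```

View pics/w2.png

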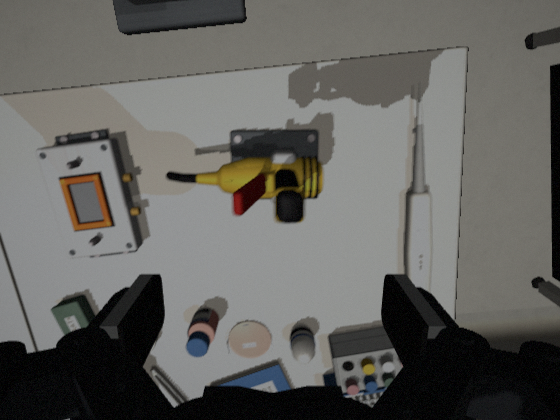

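The wrist view shows the grip top at (290,207) with its back edge at 304 (predicted 303), and the trigger tip's outer edge at about 233 (predicted 228). Squeeze point is confirmed to about 2 mm. I'll settle, then descend.

Call:
send_rows:
  series:
    - {"ax": 0, "ay": 0, "az": 0, "dx": 0, "dy": 0, "dz": 0, "hand": 0}
    - {"ax": 0, "ay": 0, "az": 0, "dx": 0, "dy": 0, "dz": 0, "hand": 0}
    - {"ax": 0, "ay": 0, "az": 0, "dx": 0, "dy": 0, "dz": 0, "hand": 0}

```text
clock: 1.5
eef_pos: [467.5, 234.0, 265.4]
tool_rot: [3.141, -0.001, 3.052]
force: [0.3, -0.6, 0.1]
width: 85.5
gripper_force: 0.0
```

```bash
python3 mv.py 468 233.5 144 3.05
```

```text
d [-0.06 -0.06 12.14] a [ 0.001 -0.001  0.002] at [467.5 234.  265.4] [ 3.141e+00 -1.000e-03  3.052e+00] w 85.5 F [ 0.3 -0.6  0.1] t 1.5
```

Call:
send_rows:
  series:
    - {"ax": 0, "ay": 0, "az": 0, "dx": 0, "dy": 0, "dz": 3, "hand": 0}
    - {"ax": 0, "ay": 0, "az": 0, "dx": 0, "dy": 0, "dz": 6, "hand": 0}
    - {"ax": 0, "ay": 0, "az": 0, "dx": 0, "dy": 0, "dz": 9, "hand": 0}
    - {"ax": 0, "ay": 0, "az": 0, "dx": 0, "dy": 0, "dz": 11, "hand": 0}
    - {"ax": 0, "ay": 0, "az": 0, "dx": 0, "dy": 0, "dz": 12.1, "hand": 0}
    - {"ax": 0, "ay": 0, "az": 0, "dx": 0, "dy": 0, "dz": 12.1, "hand": 0}
    - {"ax": 0, "ay": 0, "az": 0, "dx": 0, "dy": 0, "dz": 12.1, "hand": 0.3}
    - {"ax": 0, "ay": 0, "az": 0, "dx": 0, "dy": 0, "dz": 12.1, "hand": 0.4}
    - {"ax": 0, "ay": 0, "az": 0, "dx": 0, "dy": 0, "dz": 12.1, "hand": 0.4}
    - {"ax": 0, "ay": 0, "az": 0, "dx": 0, "dy": 0, "dz": 12.1, "hand": 0.4}

```text
clock: 2.5
eef_pos: [468.9, 231.2, 145.3]
tool_rot: [-3.141, 0.001, 3.049]
force: [-0.9, -4.3, 4.1]
width: 51.1
gripper_force: 2.2
```

Call:
send_rows:
  series:
    - {"ax": 0, "ay": 0, "az": 0, "dx": 0, "dy": 0, "dz": 0, "hand": 0.5}
    - {"ax": 0, "ay": 0, "az": 0, "dx": 0, "dy": 0, "dz": 0, "hand": 0.56}
    - {"ax": 0, "ay": 0, "az": 0, "dx": 0, "dy": 0, "dz": 0, "hand": 0.58}
    - {"ax": 0, "ay": 0, "az": 0, "dx": 0, "dy": 0, "dz": 0, "hand": 0.58}

```text
clock: 2.9
eef_pos: [468.7, 232.8, 144.9]
tool_rot: [3.141, 0.001, 3.05]
force: [-0.5, -3.5, 5.9]
width: 35.8
gripper_force: 3.6
```

Call:
send_rows:
  series:
    - {"ax": 0, "ay": 0, "az": 0, "dx": 0, "dy": 0, "dz": 0, "hand": 0.6}
    - {"ax": 0, "ay": 0, "az": 0, "dx": 0, "dy": 0, "dz": 0, "hand": 0.62}
    - {"ax": 0, "ay": 0, "az": 0, "dx": 0, "dy": 0, "dz": 0, "hand": 0.64}
    - {"ax": 0, "ay": 0, "az": 0, "dx": 0, "dy": 0, "dz": 0, "hand": 0.64}
    - {"ax": 0, "ay": 0, "az": 0, "dx": 0, "dy": 0, "dz": 0, "hand": 0.64}
    - {"ax": 0, "ay": 0, "az": 0, "dx": 0, "dy": 0, "dz": 0, "hand": 0.64}

```text
clock: 3.5
eef_pos: [469.0, 234.5, 145.4]
tool_rot: [3.139, 0.002, 3.052]
force: [-0.7, -0.1, 7.4]
width: 31.6
gripper_force: 44.4
```

The fingers stopped at 31.6 mm with 44 N on the pads, so the trigger is fully against its stop. I'll release and rise.

Call:
send_rows:
  series:
    - {"ax": 0, "ay": 0, "az": 0, "dx": 0, "dy": 0, "dz": 0, "hand": 0.64}
    - {"ax": 0, "ay": 0, "az": 0, "dx": 0, "dy": 0, "dz": 0, "hand": 0.3}
    - {"ax": 0, "ay": 0, "az": 0, "dx": 0, "dy": 0, "dz": 0, "hand": 0}
    - {"ax": 0, "ay": 0, "az": 0, "dx": 0, "dy": 0, "dz": 0, "hand": 0}
    - {"ax": 0, "ay": 0, "az": 0, "dx": 0, "dy": 0, "dz": 0, "hand": 0}
    - {"ax": 0, "ay": 0, "az": 0, "dx": 0, "dy": 0, "dz": 0, "hand": 0}
    - {"ax": 0, "ay": 0, "az": 0, "dx": 0, "dy": 0, "dz": -4, "hand": 0}
    - {"ax": 0, "ay": 0, "az": 0, "dx": 0, "dy": 0, "dz": -8, "hand": 0}
    - {"ax": 0, "ay": 0, "az": 0, "dx": 0, "dy": 0, "dz": -12, "hand": 0}
    - {"ax": 0, "ay": 0, "az": 0, "dx": 0, "dy": 0, "dz": -12, "hand": 0}

```text
clock: 4.5
eef_pos: [471.9, 234.8, 270.1]
tool_rot: [3.134, 0.01, 3.05]
force: [1.1, 0.7, -0.6]
width: 85.4
gripper_force: 0.0
```

```bash
python3 mv.py 470 40 265 3.15;python3 mv.py 447 -160 200 2.937
```

```text
d [ -1.59 -19.42   0.38] a [ 0.007  0.01  -0.1  ] at [471.9 234.8 270.1] [3.134 0.01  3.05 ] w 85.4 F [ 1.1  0.7 -0.6] t 4.5
d [ -1.06 -39.6    6.73] a [0.008 0.009 0.113] at [471.9 234.8 270.1] [3.134 0.01  3.05 ] w 85.4 F [ 1.1  0.7 -0.6] t 4.5
```

Call:
send_rows:
  series:
    - {"ax": 0, "ay": 0, "az": 0, "dx": 0, "dy": -4, "dz": 0, "hand": 0}
    - {"ax": 0, "ay": 0, "az": 0, "dx": 0, "dy": -8, "dz": 0, "hand": 0}
    - {"ax": 0, "ay": 0, "az": 0, "dx": 0, "dy": -12, "dz": 0, "hand": 0}
    - {"ax": 0, "ay": 0, "az": 0, "dx": 0.5, "dy": -16, "dz": 0, "hand": 0}
    - {"ax": 0, "ay": 0, "az": 0, "dx": 1, "dy": -20, "dz": 0, "hand": 0}
    - {"ax": 0, "ay": 0, "az": 0, "dx": 1, "dy": -24, "dz": 0, "hand": 0}
    - {"ax": 0, "ay": 0, "az": 0, "dx": 1, "dy": -28, "dz": 0, "hand": 0}
    - {"ax": 0, "ay": 0, "az": 0, "dx": 1, "dy": -31, "dz": 0, "hand": 0}
    - {"ax": 0, "ay": 0, "az": 0, "dx": 1, "dy": -31, "dz": 0, "hand": 0}
    - {"ax": 0, "ay": 0, "az": 0, "dx": 1, "dy": -31, "dz": 0, "hand": 0}

```text
clock: 5.5
eef_pos: [430.1, -75.2, 264.3]
tool_rot: [3.141, 0.0, 3.049]
force: [0.3, 0.6, 0.4]
width: 85.4
gripper_force: 0.0
```

Call:
send_rows:
  series:
    - {"ax": 0, "ay": 0, "az": 0, "dx": 0, "dy": 0, "dz": 0, "hand": 0}
    - {"ax": 0, "ay": 0, "az": 0, "dx": 0, "dy": 0, "dz": 0, "hand": 0}
    - {"ax": 0, "ay": 0, "az": 0, "dx": 0, "dy": 0, "dz": 0, "hand": 0}

```text
clock: 5.8
eef_pos: [430.3, -74.3, 264.4]
tool_rot: [3.141, -0.0, 3.052]
force: [-0.7, -0.2, -0.6]
width: 85.2
gripper_force: 0.0
```

```bash
python3 -c "
from cell import *
import cv2,pickle
g=get_image('wrist');pickle.dump(g,open('pics/w3.pkl','wb'));cv2.imwrite('pics/w3.png',cv2.resize(g['pixels'][:,:,::-1],(800,600),interpolation=cv2.INTER_CUBIC))
"; python3 mv.py 447 -150 180 2.937
```

```text
d [-2.35 -7.38  8.44] a [ 0.    -0.     0.115] at [430.2 -74.5 264.5] [ 3.141 -0.     3.052] w 85.5 F [ 0.3 -0.1  0.5] t 5.85
```

View pics/w3.png

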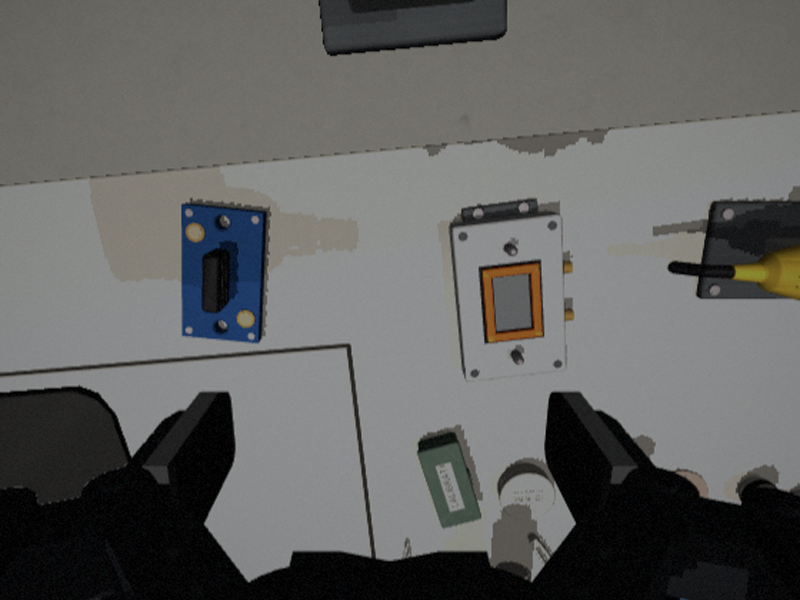

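Wrist view (800-px scale):
- Cover corners: (183,205), (267,208), (261,342), (182,336). Holes at (224,222) and (222,326).
- Base corners: (452,224), (560,211), (566,366), (464,380). Gasket frame corners: (480,268), (540,261), (544,334), (487,342).

Run:
```python
from h import *
g=pickle.load(open('pics/w3.pkl','rb'))
def rw(u,v,z):
    p=[(u+.5)*.7-.5,(v+.5)*.7-.5,1];d=g['R'].T@np.linalg.solve(g['mtx'],p);c=-g['R'].T@g['t'];return c+d*(z-c[2])/d[2]
print('cam',(-g['R'].T@g['t']).round(1))
for nm,c,z in(('cover',[(183,205),(267,208),(261,342),(182,336)],12),('holes',[(224,222),(222,326)],12),('base',[(452,224),(560,211),(566,366),(464,380)],30),('gask',[(480,268),(540,261),(544,334),(487,342)],35)):
    P=np.array([rw(u,v,z) for u,v in c])[:,:2];n=len(P)
    d=P[0]-P[-1] if n>2 else P[0]-P[1]
    e=P[1]-P[2] if n>2 else d
    print(nm,P.mean(0).round(1),[np.linalg.norm(P[i]-P[(i+1)%n]).round(1) for i in range(n)],'yaw',[np.arctan2(-q[1],-q[0]).round(3) for q in(d,e)])
```

```text
cam [359.3 -67.2 430.8]
cover [ 446.6 -210.1] [np.float64(65.5), np.float64(112.3), np.float64(66.1), np.float64(109.4)] yaw [np.float64(-0.206), np.float64(-0.199)]
holes [ 446.8 -210.4] [np.float64(87.0), np.float64(87.0)] yaw [np.float64(-0.196), np.float64(-0.196)]
base [481.7  17.6] [np.float64(81.3), np.float64(126.6), np.float64(83.7), np.float64(129.0)] yaw [np.float64(0.021), np.float64(0.04)]
gask [483.   18.2] [np.float64(45.7), np.float64(59.4), np.float64(45.3), np.float64(60.8)] yaw [np.float64(0.051), np.float64(0.044)]
```

Call:
send_rows:
  series:
    - {"ax": 0, "ay": 0, "az": 0.05, "dx": -0.8, "dy": -2.5, "dz": 3, "hand": 0}
    - {"ax": 0, "ay": 0, "az": 0.112, "dx": -1.6, "dy": -5, "dz": 6, "hand": 0}
    - {"ax": 0, "ay": 0, "az": 0.112, "dx": -2.4, "dy": -7.4, "dz": 8.5, "hand": 0}
    - {"ax": 0, "ay": 0, "az": 0.112, "dx": -2.4, "dy": -7.4, "dz": 10, "hand": 0}
    - {"ax": 0, "ay": 0, "az": 0.112, "dx": -2.4, "dy": -7.4, "dz": 12, "hand": 0}
    - {"ax": 0, "ay": 0, "az": 0.112, "dx": -2.4, "dy": -7.4, "dz": 14, "hand": 0}
    - {"ax": 0, "ay": 0, "az": 0.112, "dx": -2.4, "dy": -7.4, "dz": 15, "hand": 0}
    - {"ax": 0, "ay": 0, "az": 0.112, "dx": -2.4, "dy": -7.4, "dz": 15, "hand": 0}
    - {"ax": 0, "ay": 0, "az": 0.112, "dx": -2.4, "dy": -7.4, "dz": 15, "hand": 0}

```text
clock: 6.75
eef_pos: [447.6, -151.2, 114.9]
tool_rot: [-3.142, 0.0, 2.938]
force: [0.6, 0.1, -0.4]
width: 85.6
gripper_force: 0.0
```

```bash
python3 mv.py 446.7 -211 80 2.942
```

```text
d [-1.12 -5.87  3.49] a [-0.     0.    -0.004] at [ 447.6 -151.2  114.9] [-3.142  0.     2.938] w 85.6 F [ 0.6  0.1 -0.4] t 6.75
```

Call:
send_rows:
  series:
    - {"ax": 0, "ay": 0, "az": 0, "dx": -0.4, "dy": -2, "dz": 1, "hand": 0}
    - {"ax": 0, "ay": 0, "az": 0, "dx": -0.8, "dy": -4, "dz": 2, "hand": 0}
    - {"ax": 0, "ay": 0, "az": 0, "dx": -1.1, "dy": -5, "dz": 3, "hand": 0}
    - {"ax": 0, "ay": 0, "az": -0.004, "dx": -1.1, "dy": -5.9, "dz": 3.5, "hand": 0}
    - {"ax": 0, "ay": 0, "az": -0.004, "dx": -1.1, "dy": -5.9, "dz": 3.5, "hand": 0}
    - {"ax": 0, "ay": 0, "az": -0.004, "dx": -1.1, "dy": -5.9, "dz": 3.5, "hand": 0}
    - {"ax": 0, "ay": 0, "az": -0.004, "dx": -1.1, "dy": -5.9, "dz": 3.5, "hand": 0}

```text
clock: 7.45
eef_pos: [446.3, -210.3, 79.9]
tool_rot: [3.141, 0.0, 2.943]
force: [-0.2, 0.5, 0.9]
width: 85.4
gripper_force: 0.0
```

```bash
python3 mv.py 446.7 -211 15 2.942
```

```text
d [-0.05 -0.06  6.49] a [0.001 0.    0.001] at [ 446.3 -210.3   79.9] [3.141 0.    2.943] w 85.4 F [-0.2  0.5  0.9] t 7.45
```

Call:
send_rows:
  series:
    - {"ax": 0, "ay": 0, "az": 0, "dx": 0, "dy": 0, "dz": 2, "hand": 0}
    - {"ax": 0, "ay": 0, "az": 0, "dx": -0.05, "dy": -0.06, "dz": 4, "hand": 0.2}
    - {"ax": 0, "ay": 0, "az": 0, "dx": -0.05, "dy": -0.06, "dz": 5.5, "hand": 0.3}
    - {"ax": 0, "ay": 0, "az": 0, "dx": -0.05, "dy": -0.06, "dz": 6.4, "hand": 0.5}
    - {"ax": 0, "ay": 0, "az": 0, "dx": -0.05, "dy": -0.06, "dz": 6.4, "hand": 0.7}
    - {"ax": 0, "ay": 0, "az": 0, "dx": -0.05, "dy": -0.06, "dz": 6.4, "hand": 0.78}
    - {"ax": 0, "ay": 0, "az": 0, "dx": -0.05, "dy": -0.06, "dz": 6.4, "hand": 0.9}
    - {"ax": 0, "ay": 0, "az": 0, "dx": -0.05, "dy": -0.06, "dz": 6.4, "hand": 1}
    - {"ax": 0, "ay": 0, "az": 0, "dx": -0.05, "dy": -0.06, "dz": 6.4, "hand": 1}
    - {"ax": 0, "ay": 0, "az": 0, "dx": -0.05, "dy": -0.06, "dz": 6.4, "hand": 1}

```text
clock: 8.45
eef_pos: [446.6, -212.0, 15.8]
tool_rot: [-3.141, 0.001, 2.942]
force: [0.1, 0.1, 0.1]
width: -0.1
gripper_force: 0.0
```

The fingers shut on nothing (width 0). I'll look.

```bash
python3 -c "
from cell import *
import cv2,pickle,numpy as np
g=get_image('wrist');pickle.dump(g,open('pics/w4.pkl','wb'))
h=get_image('side');pickle.dump(h,open('pics/s4.pkl','wb'))
a=cv2.resize(g['pixels'][:,:,::-1],(400,300),interpolation=cv2.INTER_AREA)
b=cv2.resize(h['pixels'][205:255,290:357,::-1],(400,300),interpolation=cv2.INTER_CUBIC)
cv2.imwrite('pics/w4.png',np.hstack([a,b]))
print(read_state()['width'],read_state()['eef_pos'])"
```

```text
0.0692052788101596 [ 446.40007884 -211.96834636   15.62395573]
```

View pics/w4.png

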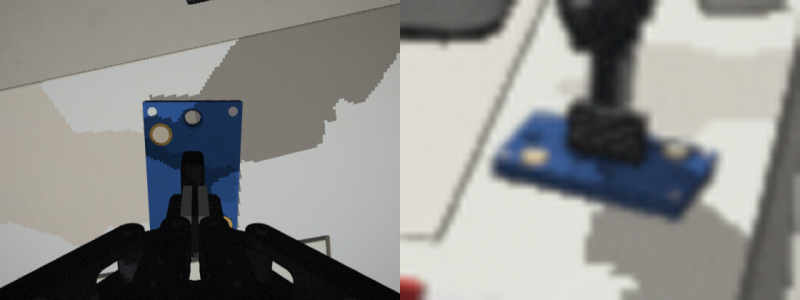

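The fingers sit at the rib, but width and pad force both read 0. I'll do a lift test and track the blue plate numerically.

Call:
send_rows:
  series:
    - {"ax": 0, "ay": 0, "az": 0, "dx": 0, "dy": 0, "dz": -1, "hand": 1}
    - {"ax": 0, "ay": 0, "az": 0, "dx": 0, "dy": 0, "dz": -2, "hand": 1}
    - {"ax": 0, "ay": 0, "az": 0, "dx": 0, "dy": 0, "dz": -3, "hand": 1}
    - {"ax": 0, "ay": 0, "az": 0, "dx": 0, "dy": 0, "dz": -4, "hand": 1}
    - {"ax": 0, "ay": 0, "az": 0, "dx": 0, "dy": 0, "dz": -5, "hand": 1}
    - {"ax": 0, "ay": 0, "az": 0, "dx": 0, "dy": 0, "dz": -5, "hand": 1}
    - {"ax": 0, "ay": 0, "az": 0, "dx": 0, "dy": 0, "dz": -5, "hand": 1}

```text
clock: 9.25
eef_pos: [446.6, -211.9, 65.9]
tool_rot: [-3.141, 0.001, 2.942]
force: [0.8, 0.5, 0.5]
width: -0.1
gripper_force: 0.0
```

Run:
```python
from cell import *
import cv2,pickle,numpy as np
h=get_image('side');pickle.dump(h,open('pics/s5.pkl','wb'))
g=get_image('wrist');pickle.dump(g,open('pics/w5.pkl','wb'))
def blue(p):
    p=p[205:260,290:357].astype(int);m=(p[:,:,2]>p[:,:,0]+40);v,u=np.nonzero(m);return len(u),(u.mean()+290).round(1),(v.mean()+205).round(1)
for f in('side0','s4','s5'): print(f,blue(pickle.load(open(f'pics/{f}.pkl','rb'))['pixels']))
a=cv2.resize(g['pixels'][130:420,100:440,::-1],(400,341),interpolation=cv2.INTER_CUBIC)
b=cv2.resize(h['pixels'][190:260,290:360,::-1],(341,341),interpolation=cv2.INTER_CUBIC)
cv2.imwrite('pics/w5.png',np.hstack([a,b]))
s=read_state();print(s['width'],s['force'],s['gripper_force'],s['eef_pos'])
```

```text
side0 (244, np.float64(324.2), np.float64(232.4))
s4 (192, np.float64(322.8), np.float64(231.9))
s5 (203, np.float64(323.2), np.float64(231.9))
-0.23247934302320408 [ 0.18617824  0.19499787 -1.33215477] 0.0 [ 446.11228108 -211.76025851   65.25334422]
```

View pics/w5.png

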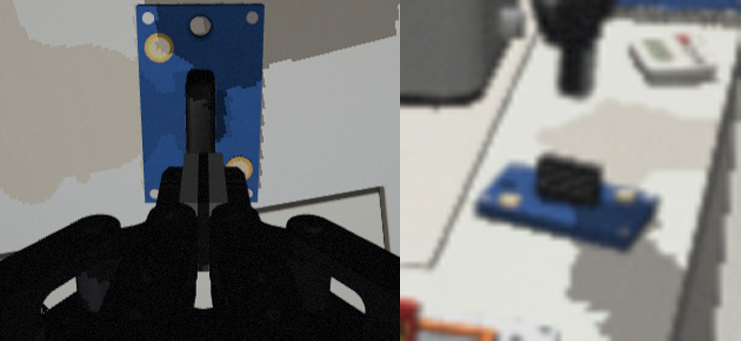

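Run:
```python
import pickle,numpy as np
for f,z in(('w4',15.6),('w5',65.3)):
    g=pickle.load(open(f'pics/{f}.pkl','rb'))
    def P(X):
        c=g['mtx']@(g['R']@np.array(X,float)+g['t']);return (c[:2]/c[2]).round(0)
    c,s=np.cos(-.2),np.sin(-.2)
    print(f,'cam',(-g['R'].T@g['t']).round(1),'tcp',P([446.3,-211.9,z]),'rib near/far top',[P([446.7+k*c,-211+k*s,40]) for k in(-23,23)],'bot',[P([446.7+k*c,-211+k*s,12]) for k in(-23,23)],'hole',[P([446.7+k*c,-211+k*s,12]) for k in(-44,44)])
```

```text
w4 cam [ 376.7 -197.1  182.1] tcp [271. 256.] rib near/far top [array([273., 227.]), array([273., 327.])] bot [array([273., 208.]), array([273., 295.])] hole [array([273., 165.]), array([273., 331.])]
w5 cam [ 376.5 -196.9  231.8] tcp [271. 256.] rib near/far top [array([273., 198.]), array([273., 276.])] bot [array([273., 186.]), array([273., 257.])] hole [array([273., 152.]), array([272., 286.])]
```

Geometry says the fingers should have straddled the rib: the near hole is seen at (270,151) against a predicted (273,152). The cover hasn't moved. I'll retry, closing stepwise with readings.

Call:
send_rows:
  series:
    - {"ax": 0, "ay": 0, "az": 0, "dx": 0, "dy": 0, "dz": 0, "hand": 0.4}
    - {"ax": 0, "ay": 0, "az": 0, "dx": 0, "dy": 0, "dz": 0, "hand": 0}
    - {"ax": 0, "ay": 0, "az": 0, "dx": 0, "dy": 0, "dz": 0, "hand": 0}
    - {"ax": 0, "ay": 0, "az": 0, "dx": 0, "dy": 0, "dz": 0, "hand": 0}
    - {"ax": 0, "ay": 0, "az": 0, "dx": 0, "dy": 0, "dz": 0, "hand": 0}
    - {"ax": 0, "ay": 0, "az": 0, "dx": 0, "dy": 0, "dz": 0, "hand": 0}

```text
clock: 9.95
eef_pos: [446.3, -211.9, 65.4]
tool_rot: [3.142, -0.0, 2.942]
force: [0.5, -0.5, -0.2]
width: 84.5
gripper_force: 0.0
```

Call:
send_rows:
  series:
    - {"ax": 0, "ay": 0, "az": 0, "dx": 0, "dy": 0, "dz": 2, "hand": 0}
    - {"ax": 0, "ay": 0, "az": 0, "dx": 0, "dy": 0, "dz": 4, "hand": 0}
    - {"ax": 0, "ay": 0, "az": 0, "dx": 0, "dy": 0, "dz": 5, "hand": 0}
    - {"ax": 0, "ay": 0, "az": 0, "dx": 0, "dy": 0, "dz": 5, "hand": 0}
    - {"ax": 0, "ay": 0, "az": 0, "dx": 0, "dy": 0, "dz": 5, "hand": 0.3}
    - {"ax": 0, "ay": 0, "az": 0, "dx": 0, "dy": 0, "dz": 5, "hand": 0.5}
    - {"ax": 0, "ay": 0, "az": 0, "dx": 0, "dy": 0, "dz": 5, "hand": 0.7}
    - {"ax": 0, "ay": 0, "az": 0, "dx": 0, "dy": 0, "dz": 5, "hand": 0.7}
    - {"ax": 0, "ay": 0, "az": 0, "dx": 0, "dy": 0, "dz": 5, "hand": 0.7}

```text
clock: 10.85
eef_pos: [446.6, -212.0, 15.8]
tool_rot: [-3.141, 0.001, 2.942]
force: [-0.0, -0.2, 0.1]
width: 26.0
gripper_force: 0.0
```

Call:
send_rows:
  series:
    - {"ax": 0, "ay": 0, "az": 0, "dx": 0, "dy": 0, "dz": 0, "hand": 0.8}
    - {"ax": 0, "ay": 0, "az": 0, "dx": 0, "dy": 0, "dz": 0, "hand": 0.85}
    - {"ax": 0, "ay": 0, "az": 0, "dx": 0, "dy": 0, "dz": 0, "hand": 0.87}
    - {"ax": 0, "ay": 0, "az": 0, "dx": 0, "dy": 0, "dz": 0, "hand": 0.87}

```text
clock: 11.25
eef_pos: [446.4, -212.2, 15.6]
tool_rot: [-3.141, 0.0, 2.942]
force: [-1.1, -0.5, 0.7]
width: 11.1
gripper_force: 0.8
```

Call:
send_rows:
  series:
    - {"ax": 0, "ay": 0, "az": 0, "dx": 0, "dy": 0, "dz": 0, "hand": 0.89}
    - {"ax": 0, "ay": 0, "az": 0, "dx": 0, "dy": 0, "dz": 0, "hand": 0.89}
    - {"ax": 0, "ay": 0, "az": 0, "dx": 0, "dy": 0, "dz": 0, "hand": 0.9}
    - {"ax": 0, "ay": 0, "az": 0, "dx": 0, "dy": 0, "dz": 0, "hand": 0.9}

```text
clock: 11.65
eef_pos: [446.4, -212.0, 15.6]
tool_rot: [-3.141, 0.0, 2.942]
force: [-0.0, -0.9, 1.9]
width: 8.5
gripper_force: 1.3
```

Run:
```python
from cell import *
import cv2,pickle,numpy as np
g=get_image('wrist');pickle.dump(g,open('pics/w6.pkl','wb'))
h=get_image('side');pickle.dump(h,open('pics/s6.pkl','wb'))
for f in('w4','w6'):
    p=pickle.load(open(f'pics/{f}.pkl','rb'))['pixels'].astype(int);m=p[:,:,2]>p[:,:,0]+25
    for r in(145,150,170,190,210,230,250,265):
        u=np.nonzero(m[r,150:400])[0]+150
        # runs
        k=np.split(u,np.nonzero(np.diff(u)>4)[0]+1);print(f,r,[(a[0],a[-1]) for a in k if len(a)>2])
for f in('side0','s4','s5','s6'):
    p=pickle.load(open(f'pics/{f}.pkl','rb'))['pixels'].astype(int);m=(p[:,:,2]>p[:,:,0]+25)[205:260,295:357];v,u=np.nonzero(m);print(f,u.min()+295,u.max()+295,v.min()+205,v.max()+205)
a=np.hstack([cv2.resize(pickle.load(open('pics/w6.pkl','rb'))['pixels'][190:310,200:340,::-1],(400,343),interpolation=cv2.INTER_CUBIC),cv2.resize(h['pixels'][200:255,290:357,::-1],(400,343),interpolation=cv2.INTER_CUBIC)])
cv2.imwrite('pics/w6.png',cv2.convertScaleAbs(a,alpha=2))
```

```text
w4 145 [(np.int64(200), np.int64(339))]
w4 150 [(np.int64(200), np.int64(209)), (np.int64(216), np.int64(322)), (np.int64(330), np.int64(338))]
w4 170 [(np.int64(201), np.int64(258)), (np.int64(280), np.int64(338))]
w4 190 [(np.int64(203), np.int64(208)), (np.int64(241), np.int64(337))]
w4 210 [(np.int64(204), np.int64(336))]
w4 230 [(np.int64(205), np.int64(252)), (np.int64(286), np.int64(335))]
w4 250 [(np.int64(206), np.int64(252)), (np.int64(287), np.int64(334))]
w4 265 [(np.int64(207), np.int64(253)), (np.int64(290), np.int64(333))]
w6 145 [(np.int64(200), np.int64(339))]
w6 150 [(np.int64(200), np.int64(322)), (np.int64(330), np.int64(339))]
w6 170 [(np.int64(201), np.int64(258)), (np.int64(280), np.int64(338))]
w6 190 [(np.int64(203), np.int64(208)), (np.int64(242), np.int64(337))]
w6 210 [(np.int64(204), np.int64(336))]
w6 230 [(np.int64(205), np.int64(252)), (np.int64(286), np.int64(335))]
w6 250 [(np.int64(206), np.int64(252)), (np.int64(287), np.int64(334))]
w6 265 [(np.int64(207), np.int64(244)), (np.int64(301), np.int64(334))]
side0 306 342 224 240
s4 306 342 224 240
s5 306 341 224 240
s6 306 342 224 240
```

View pics/w6.png

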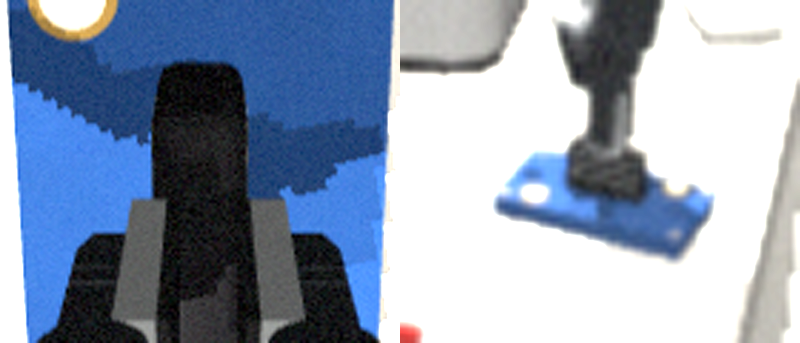

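Last view: the fingers straddle the rib cleanly, with the pads just touching both rib sides (columns 155 and 250). The true gap is about 14 mm while the reading says 8.5. So contact has only just begun, and I'll close gently while watching the force.

Call:
send_rows:
  series:
    - {"ax": 0, "ay": 0, "az": 0, "dx": 0, "dy": 0, "dz": 0, "hand": 0.91}
    - {"ax": 0, "ay": 0, "az": 0, "dx": 0, "dy": 0, "dz": 0, "hand": 0.92}
    - {"ax": 0, "ay": 0, "az": 0, "dx": 0, "dy": 0, "dz": 0, "hand": 0.92}

```text
clock: 12.05
eef_pos: [446.5, -211.9, 15.5]
tool_rot: [3.142, 0.0, 2.942]
force: [0.3, -1.5, 3.2]
width: 7.1
gripper_force: 1.5
```

Call:
send_rows:
  series:
    - {"ax": 0, "ay": 0, "az": 0, "dx": 0, "dy": 0, "dz": 0, "hand": 0.93}
    - {"ax": 0, "ay": 0, "az": 0, "dx": 0, "dy": 0, "dz": 0, "hand": 0.94}
    - {"ax": 0, "ay": 0, "az": 0, "dx": 0, "dy": 0, "dz": 0, "hand": 0.94}

```text
clock: 12.35
eef_pos: [446.4, -211.9, 15.5]
tool_rot: [3.142, 0.0, 2.942]
force: [0.5, -0.7, 3.6]
width: 5.5
gripper_force: 1.5
```

Run:
```python
from h import *
g=G['side']=pickle.load(open('pics/s5.pkl','rb'))
for z in(65,75,85,90,95): print(z,proj('side',[446.2,-211.8,z]).round(1),'+y finger',proj('side',[448,-203,z]).round(1))
p=g['pixels'].astype(int)
for r in range(200,228,1): print(r,p[r,318:336].sum(1)//3)
```

```text
65 [325.7 216.1] +y finger [324.7 217.3]
75 [325.9 213.4] +y finger [324.9 214.5]
85 [326.1 210.6] +y finger [325.1 211.7]
90 [326.1 209.2] +y finger [325.1 210.3]
95 [326.2 207.8] +y finger [325.2 208.9]
200 [220 219 213 196 151  64  21  24  27  41  57  84 154 219 223 222 223 221]
201 [221 221 221 213 166  69  29  30  28  48  73  99 169 219 221 222 223 221]
202 [221 222 222 209 151  60  27  27  29  48  79 106 174 219 223 222 222 221]
203 [222 222 221 210 144  57  25  27  31  52  74 105 176 219 222 223 222 221]
204 [222 222 222 209 140  57  26  28  31  52  79 118 190 220 222 222 223 222]
205 [222 222 221 204 126  49  29  26  33  54  80 121 197 220 222 222 221 222]
206 [222 221 221 202 115  43  23  28  33  56  77 120 197 220 222 222 222 223]
207 [222 222 221 202 115  44  31  28  33  56  80 123 198 220 222 222 222 222]
208 [222 222 221 208 140  66  37  36  42  63  95 148 214 222 222 222 222 221]
209 [222 222 221 215 175 125  98  82  79  92 127 184 219 222 220 221 221 221]
210 [222 223 222 221 214 207 196 171 152 160 188 215 220 217 207 207 211 220]
211 [222 222 222 221 221 221 220 215 
[... 588 characters left out ...]
19 [214 204 201 199 199 199 200 200 200 198 200 200 201 200 199 198 198 199]
220 [220 214 208 196 196 200 200 197 200 199 201 200 201 200 201 200 199 200]
221 [207 162 142 150 172 192 193 193 197 198 199 200 200 200 200 199 199 200]
222 [139  87  72  82 100 116 125 138 171 190 193 194 197 196 199 199 199 200]
223 [ 88  40  35  38  44  53  59  74 100 117 125 137 164 175 196 199 198 198]
224 [ 59  41  40  36  29  30  28  35  45  48  59  72  94 137 194 199 199 199]
225 [ 44  33  33  33  38  40  41  33  31  27  32  35  55 119 193 199 198 199]
226 [ 46  39  41  37  39  33  35  35  36  42  40  39  45 116 188 197 200 198]
227 [ 47  47  34  29  29  36  42  41  44  35  32  30  38  88 150 178 192 196]
```

The side view settles it. The shut fingertips end at row 209.5, which is z≈89, while the reported TCP is 65. So the real tips are about 24 mm higher than the TCP reading, and my fingers only brushed the rib's top edge. I'll open, go about 24 mm lower and grip there.

Call:
send_rows:
  series:
    - {"ax": 0, "ay": 0, "az": 0, "dx": 0, "dy": 0, "dz": 0, "hand": 0.6}
    - {"ax": 0, "ay": 0, "az": 0, "dx": 0, "dy": 0, "dz": 0, "hand": 0.4}
    - {"ax": 0, "ay": 0, "az": 0, "dx": 0, "dy": 0, "dz": 0, "hand": 0.4}
    - {"ax": 0, "ay": 0, "az": 0, "dx": 0, "dy": 0, "dz": 0, "hand": 0.4}
    - {"ax": 0, "ay": 0, "az": 0, "dx": 0, "dy": 0, "dz": 0.8, "hand": 0.4}
    - {"ax": 0, "ay": 0, "az": 0, "dx": 0, "dy": 0, "dz": 1.6, "hand": 0.4}
    - {"ax": 0, "ay": 0, "az": 0, "dx": 0, "dy": 0, "dz": 2.1, "hand": 0.4}
    - {"ax": 0, "ay": 0, "az": 0, "dx": 0, "dy": 0, "dz": 2.3, "hand": 0.4}
    - {"ax": 0, "ay": 0, "az": 0, "dx": 0, "dy": 0, "dz": 2.3, "hand": 0.4}

```text
clock: 13.25
eef_pos: [446.0, -211.8, -8.1]
tool_rot: [3.141, -0.001, 2.942]
force: [0.6, -0.3, 0.0]
width: 51.1
gripper_force: 0.0
```

Call:
send_rows:
  series:
    - {"ax": 0, "ay": 0, "az": 0, "dx": 0, "dy": 0, "dz": 0, "hand": 0.6}
    - {"ax": 0, "ay": 0, "az": 0, "dx": 0, "dy": 0, "dz": 0, "hand": 0.75}
    - {"ax": 0, "ay": 0, "az": 0, "dx": 0, "dy": 0, "dz": 0, "hand": 0.8}
    - {"ax": 0, "ay": 0, "az": 0, "dx": 0, "dy": 0, "dz": 0, "hand": 0.84}
    - {"ax": 0, "ay": 0, "az": 0, "dx": 0, "dy": 0, "dz": 0, "hand": 0.87}
    - {"ax": 0, "ay": 0, "az": 0, "dx": 0, "dy": 0, "dz": 0, "hand": 0.9}
    - {"ax": 0, "ay": 0, "az": 0, "dx": 0, "dy": 0, "dz": 0, "hand": 0.9}

```text
clock: 13.95
eef_pos: [446.5, -212.3, -7.1]
tool_rot: [-3.141, 0.001, 2.942]
force: [-0.4, -1.6, 6.5]
width: 13.0
gripper_force: 59.1
```

Real grip now: 13.0 mm width with 59 N. Lift.

Call:
send_rows:
  series:
    - {"ax": 0, "ay": 0, "az": 0, "dx": 0, "dy": 0, "dz": -1, "hand": 0.9}
    - {"ax": 0, "ay": 0, "az": 0, "dx": 0, "dy": 0, "dz": -2.5, "hand": 0.9}
    - {"ax": 0, "ay": 0, "az": 0, "dx": 0, "dy": 0, "dz": -4, "hand": 0.9}
    - {"ax": 0, "ay": 0, "az": 0, "dx": 0, "dy": 0, "dz": -6, "hand": 0.9}
    - {"ax": 0, "ay": 0, "az": 0, "dx": 0, "dy": 0, "dz": -8, "hand": 0.9}
    - {"ax": 0, "ay": 0, "az": 0, "dx": 0, "dy": 0, "dz": -9, "hand": 0.9}
    - {"ax": 0, "ay": 0, "az": 0, "dx": 0, "dy": 0, "dz": -9, "hand": 0.9}
    - {"ax": 0, "ay": 0, "az": 0, "dx": 0, "dy": 0, "dz": -9, "hand": 0.9}

```text
clock: 14.75
eef_pos: [446.1, -211.6, 82.2]
tool_rot: [3.141, -0.001, 2.942]
force: [0.4, 0.2, -2.2]
width: 12.5
gripper_force: 58.6
```

```bash
python3 mv.py 483.5 -80 83 3.167
python3 - <<'E'
from cell import *
import pickle,numpy as np,cv2
from scipy.spatial.transform import Rotation as Ro
g=get_image('wrist');s=read_state();g['s']=s;pickle.dump(g,open('pics/w7.pkl','wb'))
p=g['pixels'].astype(int)
# plate corners, blue region
m=((p[:,:,2]>p[:,:,0]+20)).astype(np.uint8)
n,l,st,ce=cv2.connectedComponentsWithStats(m)
for i in np.argsort(-st[1:,4])[:4]+1: print('blue',st[i],ce[i].round(1))
# bright blobs inside plate (white corner marks/brass rings, hole)
for r in range(60,200,10):
    u=np.nonzero(m[r])[0]; print(r,(u.min(),u.max()) if len(u) else None)
E
```

```text
d [-1.06 13.64 -0.08] a [ 0.    -0.001 -0.225] at [ 446.1 -211.6   82.2] [ 3.141e+00 -1.000e-03  2.942e+00] w 12.5 F [ 0.4  0.2 -2.2] t 14.75
blue [  192   147   162   171 16753] [275.8 211.4]
blue [ 246  349   54   31 1148] [272.4 368.5]
60 None
70 None
80 None
90 None
100 None
110 None
120 None
130 None
140 None
150 (np.int64(192), np.int64(353))
160 (np.int64(193), np.int64(352))
170 (np.int64(194), np.int64(351))
180 (np.int64(194), np.int64(351))
190 (np.int64(195), np.int64(350))
```

Run:
```python
import pickle,numpy as np,cv2
from scipy.spatial.transform import Rotation as Ro
g=pickle.load(open('pics/w7.pkl','rb'));s=g['s'];p=g['pixels'].astype(int)
Rt=Ro.from_euler('xyz',s['tool_rot'])
def rw(u,v,z):
    d=g['R'].T@np.linalg.solve(g['mtx'],[u,v,1]);c=-g['R'].T@g['t'];return c+d*(z-c[2])/d[2]
m=(p[:,:,2]>p[:,:,0]+20)
for c in(205,230,260,290,320,345): print('col',c,'first blue row',np.nonzero(m[:,c])[0][0])
for z in(99,101.5,104):
    L=[Rt.inv().apply(rw(u,v,z)-s['eef_pos']) for u,v in((191.5,147),(353.5,147),(194,190),(350.5,190))]
    print(z,[a[:2].round(1).tolist() for a in L],'w',(L[0]-L[1])[1].round(1))
# hole: dark/other blob near row ~160: print red-minus-blue segments
for r in range(150,200,4): 
    u=np.nonzero(~m[r,195:350])[0]+195; k=np.split(u,np.nonzero(np.diff(u)>1)[0]+1) if len(u) else []
    print(r,[(int(a[0]),int(a[-1])) for a in k])
```

```text
col 205 first blue row 147
col 230 first blue row 147
col 260 first blue row 147
col 290 first blue row 147
col 320 first blue row 147
col 345 first blue row 147
99 [[54.1, -31.6], [54.1, 33.1], [36.5, -31.6], [36.5, 33.0]] w -64.7
101.5 [[54.4, -31.0], [54.4, 32.6], [37.1, -31.1], [37.1, 32.5]] w -63.6
104 [[54.6, -30.5], [54.7, 32.1], [37.6, -30.5], [37.7, 31.9]] w -62.6
150 []
154 []
158 [(203, 212), (333, 342)]
162 [(201, 214), (269, 269), (271, 275), (331, 344)]
166 [(201, 214), (263, 282), (331, 344)]
170 [(205, 210), (261, 285), (333, 341)]
174 [(260, 285)]
178 [(262, 284)]
182 [(220, 221), (266, 279)]
186 [(210, 232)]
190 [(206, 236)]
194 [(204, 238)]
198 [(195, 195), (203, 239)]
```

The cover is held square to the tool: its centre in tool coordinates is about (-0.4, +0.8) mm by this camera. I'll move beside the base at final yaw and measure the dowels and base with the same camera.

Call:
send_rows:
  series:
    - {"ax": 0, "ay": 0, "az": -0.05, "dx": -0.3, "dy": 3, "dz": -0.1, "hand": 0.9}
    - {"ax": 0, "ay": 0, "az": -0.1, "dx": -0.6, "dy": 6, "dz": -0.1, "hand": 0.9}
    - {"ax": 0, "ay": 0, "az": -0.15, "dx": -0.8, "dy": 9, "dz": -0.1, "hand": 0.9}
    - {"ax": 0, "ay": 0, "az": -0.2, "dx": -1, "dy": 12, "dz": -0.1, "hand": 0.9}
    - {"ax": 0, "ay": 0, "az": -0.225, "dx": -1.06, "dy": 13.6, "dz": -0.1, "hand": 0.9}
    - {"ax": 0, "ay": 0, "az": -0.225, "dx": -1.06, "dy": 13.6, "dz": -0.1, "hand": 0.9}
    - {"ax": 0, "ay": 0, "az": -0.225, "dx": -1.06, "dy": 13.6, "dz": -0.1, "hand": 0.9}
    - {"ax": 0, "ay": 0, "az": -0.225, "dx": -1.06, "dy": 13.6, "dz": -0.1, "hand": 0.9}

```text
clock: 15.6
eef_pos: [483.0, -82.2, 83.0]
tool_rot: [-3.141, -0.001, -3.119]
force: [-0.1, 0.4, -3.1]
width: 13.1
gripper_force: 58.9
```

Run:
```python
from cell import *
import pickle,numpy as np,cv2
from scipy.spatial.transform import Rotation as Ro
g=get_image('wrist');s=read_state();g['s']=s;pickle.dump(g,open('pics/w8.pkl','wb'));print(s['eef_pos'],s['tool_rot'],s['width'],s['clock'])
Rt=Ro.from_euler('xyz',s['tool_rot'])
def rw(u,v,z):
    d=g['R'].T@np.linalg.solve(g['mtx'],[u,v,1]);c=-g['R'].T@g['t'];return c+d*(z-c[2])/d[2]
def P(X):
    c=g['mtx']@(g['R']@np.array(X,float)+g['t']);return (c[:2]/c[2]).round(1)
b=.025
for k in(-44,0,44): print('pred base axis',k,P([483+k*np.cos(b),18+k*np.sin(b),30]),P([483+k*np.cos(b),18+k*np.sin(b),47]))
p=g['pixels'].astype(int)
m=((p[:,:,0]>p[:,:,2]+70)&(p[:,:,1]<p[:,:,0]*.75)).astype(np.uint8)
n,l,st,ce=cv2.connectedComponentsWithStats(m)
for i in np.argsort(-st[1:,4])[:4]+1:
    q=cv2.minAreaRect(np.argwhere(l==i)[:,::-1].astype(np.float32));print('orange',st[i],ce[i].round(1),q)
    P4=np.array([rw(u,v,35) for u,v in cv2.boxPoints(q)]);print(P4.mean(0).round(1),P4[:,:2].round(1).tolist())
```

```text
[483.11358993 -82.23722602  83.16634597] [-3.14091477e+00 -9.87014133e-04 -3.11897521e+00] 12.848557624306752 15.65
pred base axis -44 [441.  155.1] [454.6 159.3]
pred base axis 0 [432.1 225.9] [444.2 235.2]
pred base axis 44 [424.1 289.5] [435.  302.9]
orange [ 394  183   83   92 3204] [434.5 227.1] ((434.8236999511719, 228.4385223388672), (74.69200134277344, 97.77861022949219), 5.19442892074585)
[484.2  17.7  35. ] [[513.8, -4.3], [451.3, -6.3], [454.3, 38.0], [517.3, 43.6]]
orange [453 261   1   1   1] [453. 261.] ((453.0, 261.0), (0.0, 0.0), 0.0)
[504.2  32.1  35. ] [[504.2, 32.1], [504.2, 32.1], [504.2, 32.1], [504.2, 32.1]]
```

Run:
```python
import pickle,numpy as np,cv2
g=pickle.load(open('pics/w8.pkl','rb'));p=g['pixels'].astype(int)
def rw(u,v,z):
    d=g['R'].T@np.linalg.solve(g['mtx'],[u,v,1]);c=-g['R'].T@g['t'];return c+d*(z-c[2])/d[2]
m=((p[:,:,0]>p[:,:,2]+60)&(p[:,:,1]<p[:,:,0]*.8)).astype(np.uint8);m[:,:380]=0;m[:,480:]=0
c=max(cv2.findContours(m,cv2.RETR_EXTERNAL,cv2.CHAIN_APPROX_NONE)[0],key=len)
q=cv2.approxPolyN(c,4)[0] if hasattr(cv2,'approxPolyN') else cv2.approxPolyDP(c,6,True)[:,0]
Q=np.array([rw(u,v,35) for u,v in q])[:,:2];print('gasket',q.tolist(),Q.round(1).tolist(),Q.mean(0).round(1))
gr=p.sum(2)//3
print('dowel -');print(gr[148:172:2,432:468:2])
print('dowel +');print(gr[276:312:2,410:450:2])
hs=cv2.HoughLinesP
# plate edge scan
for r in(150,180,210,240,270): 
    row=gr[r,330:560];d=np.abs(np.diff(cv2.GaussianBlur(row.astype(np.float32)[None],(5,1),1)[0]));print(r,[(int(i)+330,int(d[i])) for i in range(2,len(d)-2) if d[i]>8 and d[i]==d[i-2:i+3].max()])
```

```text
gasket [[477, 183], [464, 274], [393, 275], [401, 183]] [[454.2, 38.3], [512.9, 40.5], [514.6, -4.3], [455.3, -6.4]] [484.3  17. ]
dowel -
[[157 150 147 149 147 150 153 147 143 140 144 147 146 147 143 143 144 141]
 [155 151 146 151 147 149 146 146 143 142 146 145 147 146 144 146 143 144]
 [110 107 105  89  75  89 116 147 142 142 147 145 144 145 146 144 142 143]
 [110 106  58  44  46  48  49  51  75 104 134 146 146 143 144 142 141 142]
 [109  71  43  44  47  46  49  48  54  57  61  73 144 142 144 143 142 142]
 [108  38  41  44  44  44  48  54  57  65  68  69  87 145 143 142 139 142]
 [109  37  39  40  41  47  45  55  61  65 101 109  89 144 143 139 138 142]
 [108  71  36  33  40  43  44  51  56  77 114 117 115 143 144 144 186 185]
 [132 130  97  40  41  40  46  47  53  89 116 117 132 144 142 144 212 210]
 [149 144 148 145 120  56  41  43  49  56  82  98 143 147 186 188 210 211]
 [146 144 150 147 150 147 134 111  93  79 116 143 143 149 209 210 210 209]
 [146 146 146 145 145 148 140 141 143 145 143 143 142 188 210 210 211 209]]
dowel +
[[195 193 195 194 195 196 195 195 195 194 196 211 21
[... 1186 characters left out ...]
1 173 174 155 210 209 208
  209 211]
 [210 211 210 213 209 210 211 210 211 173 104 109 173 175 203 210 209 211
  211 208]
 [211 211 211 209 208 210 211 210 210 212 210 194 194 204 210 209 207 207
  209 209]
 [210 211 211 210 211 210 212 211 210 209 210 209 209 211 212 211 208 210
  209 208]]
150 [(353, 14), (361, 18), (370, 17), (485, 25), (495, 28), (509, 31)]
180 [(351, 16), (359, 20), (368, 20), (397, 45), (477, 62)]
210 [(349, 19), (357, 18), (366, 30), (382, 8), (394, 58), (400, 25), (456, 33), (461, 22), (473, 32)]
240 [(347, 24), (355, 13), (364, 38), (392, 74), (398, 25), (453, 32), (457, 23), (468, 33)]
270 [(345, 58), (354, 53), (362, 39), (389, 58), (395, 33), (400, 8), (464, 33)]
```

```bash
python3 - <<'E'
import pickle,numpy as np
g=pickle.load(open('pics/w8.pkl','rb'))
def rw(u,v,z):
    d=g['R'].T@np.linalg.solve(g['mtx'],[u,v,1]);c=-g['R'].T@g['t'];return (c+d*(z-c[2])/d[2])[:2]
for z,a,b in((47,(454.5,162),(435.5,304)),(30,(440,159),(425,291))):
    A,B=rw(*a,z),rw(*b,z);d=B-A;print(z,A.round(1),B.round(1),((A+B)/2).round(1),np.linalg.norm(d).round(1),np.arctan2(d[1],d[0]).round(3))
E
python3 mv.py 484.2 17 83 3.173
```

```text
47 [440.5  17.1] [527.7  19.5] [484.1  18.3] 87.3 0.028
30 [441.3  16.6] [528.   19.8] [484.7  18.2] 86.8 0.037
d [-0.33  9.92  0.01] a [-0.001 -0.001 -0.009] at [483.1 -82.2  83.2] [-3.141e+00 -1.000e-03 -3.119e+00] w 12.8 F [ 0.3  0.4 -2.1] t 15.65
```

Call:
send_rows:
  series:
    - {"ax": 0, "ay": 0, "az": -0.009, "dx": -0.1, "dy": 3, "dz": 0, "hand": 0.9}
    - {"ax": 0, "ay": 0, "az": -0.009, "dx": -0.2, "dy": 6, "dz": 0, "hand": 0.9}
    - {"ax": 0, "ay": 0, "az": -0.009, "dx": -0.3, "dy": 8.5, "dz": 0, "hand": 0.9}
    - {"ax": 0, "ay": 0, "az": -0.009, "dx": -0.31, "dy": 9.95, "dz": 0, "hand": 0.9}
    - {"ax": 0, "ay": 0, "az": -0.009, "dx": -0.31, "dy": 9.95, "dz": 1, "hand": 0.9}
    - {"ax": 0, "ay": 0, "az": -0.009, "dx": -0.31, "dy": 9.95, "dz": 2, "hand": 0.9}
    - {"ax": 0, "ay": 0, "az": -0.009, "dx": -0.31, "dy": 9.95, "dz": 2.5, "hand": 0.9}
    - {"ax": 0, "ay": 0, "az": -0.009, "dx": -0.31, "dy": 9.95, "dz": 2.5, "hand": 0.9}
    - {"ax": 0, "ay": 0, "az": -0.009, "dx": -0.31, "dy": 9.95, "dz": 2.5, "hand": 0.9}

```text
clock: 16.55
eef_pos: [484.2, 17.7, 58.2]
tool_rot: [-3.141, -0.001, -3.109]
force: [-0.4, -0.9, -2.1]
width: 12.9
gripper_force: 59.1
```

```bash
python3 mv.py 484 17.3 38 3.1736
```

```text
d [ 0.02 -0.04  2.02] a [-0.    -0.001  0.   ] at [484.2  17.7  58.2] [-3.141e+00 -1.000e-03 -3.109e+00] w 12.9 F [-0.4 -0.9 -2.1] t 16.55
```

Call:
send_rows:
  series:
    - {"ax": 0, "ay": 0, "az": 0, "dx": 0.02, "dy": -0.04, "dz": 0.8, "hand": 0.9}
    - {"ax": 0, "ay": 0, "az": 0, "dx": 0.02, "dy": -0.04, "dz": 1.4, "hand": 0.9}
    - {"ax": 0, "ay": 0, "az": 0, "dx": 0.02, "dy": -0.04, "dz": 1.8, "hand": 0.9}
    - {"ax": 0, "ay": 0, "az": 0, "dx": 0.02, "dy": -0.04, "dz": 2.1, "hand": 0.9}
    - {"ax": 0, "ay": 0, "az": 0, "dx": 0.02, "dy": -0.04, "dz": 2.1, "hand": 0.9}

```text
clock: 17.05
eef_pos: [483.8, 18.5, 37.0]
tool_rot: [3.142, -0.001, -3.107]
force: [0.0, 0.1, -2.7]
width: 12.5
gripper_force: 59.1
```

Call:
send_rows:
  series:
    - {"ax": 0, "ay": 0, "az": 0, "dx": 0, "dy": 0, "dz": 0.2, "hand": 0.9}
    - {"ax": 0, "ay": 0, "az": 0, "dx": 0, "dy": 0, "dz": 0.4, "hand": 0.9}
    - {"ax": 0, "ay": 0, "az": 0, "dx": 0, "dy": 0, "dz": 0.4, "hand": 0.9}

```text
clock: 17.35
eef_pos: [484.1, 18.4, 33.4]
tool_rot: [-3.142, -0.0, -3.107]
force: [-0.0, 0.1, -3.1]
width: 12.5
gripper_force: 59.1
```

No contact force, and the underside is about 6 mm below the dowel tips, so the cover is on the dowels. I'll go on to the gasket.

Call:
send_rows:
  series:
    - {"ax": 0, "ay": 0, "az": 0, "dx": 0, "dy": 0, "dz": 0.2, "hand": 0.9}
    - {"ax": 0, "ay": 0, "az": 0, "dx": 0, "dy": 0, "dz": 0.4, "hand": 0.9}
    - {"ax": 0, "ay": 0, "az": 0, "dx": 0, "dy": 0, "dz": 0.6, "hand": 0.9}
    - {"ax": 0, "ay": 0, "az": 0, "dx": 0, "dy": 0, "dz": 0.6, "hand": 0.9}

```text
clock: 17.75
eef_pos: [484.2, 18.4, 27.5]
tool_rot: [3.142, 0.0, -3.107]
force: [-0.2, -0.5, 3.8]
width: 12.4
gripper_force: 59.7
```

Call:
send_rows:
  series:
    - {"ax": 0, "ay": 0, "az": 0, "dx": 0, "dy": 0, "dz": 0.2, "hand": 0.9}
    - {"ax": 0, "ay": 0, "az": 0, "dx": 0, "dy": 0, "dz": 0.4, "hand": 0.9}
    - {"ax": 0, "ay": 0, "az": 0, "dx": 0, "dy": 0, "dz": 0.4, "hand": 0.9}
    - {"ax": 0, "ay": 0, "az": 0, "dx": 0, "dy": 0, "dz": 0.4, "hand": 0.9}

```text
clock: 18.15
eef_pos: [484.2, 18.4, 23.8]
tool_rot: [3.141, 0.0, -3.107]
force: [-1.7, -0.3, 7.5]
width: 12.7
gripper_force: 60.2
```

Call:
send_rows:
  series:
    - {"ax": 0, "ay": 0, "az": 0, "dx": 0, "dy": 0, "dz": 0.08, "hand": 0.9}
    - {"ax": 0, "ay": 0, "az": 0, "dx": 0, "dy": 0, "dz": 0.15, "hand": 0.9}
    - {"ax": 0, "ay": 0, "az": 0, "dx": 0, "dy": 0, "dz": 0.15, "hand": 0.9}
    - {"ax": 0, "ay": 0, "az": 0, "dx": 0, "dy": 0, "dz": 0.15, "hand": 0.9}

```text
clock: 18.55
eef_pos: [484.2, 18.4, 22.9]
tool_rot: [3.141, 0.001, -3.108]
force: [-3.2, 0.0, 12.3]
width: 12.9
gripper_force: 61.3
```

Call:
send_rows:
  series:
    - {"ax": 0, "ay": 0, "az": 0, "dx": 0, "dy": 0, "dz": 0.06, "hand": 0.9}
    - {"ax": 0, "ay": 0, "az": 0, "dx": 0, "dy": 0, "dz": 0.12, "hand": 0.9}
    - {"ax": 0, "ay": 0, "az": 0, "dx": 0, "dy": 0, "dz": 0.12, "hand": 0.9}
    - {"ax": 0, "ay": 0, "az": 0, "dx": 0, "dy": 0, "dz": 0.12, "hand": 0.9}
    - {"ax": 0, "ay": 0, "az": 0, "dx": 0, "dy": 0, "dz": 0.12, "hand": 0.9}

```text
clock: 19.05
eef_pos: [484.2, 18.4, 22.9]
tool_rot: [3.141, 0.001, -3.108]
force: [-5.5, 0.4, 26.6]
width: 12.5
gripper_force: 63.3
```

It's at a hard stop: TCP is 30.0 mm above its on-table grasp reading, exactly the base height. I'll ease the push slightly, hold and hand in.

Call:
send_rows:
  series:
    - {"ax": 0, "ay": 0, "az": 0, "dx": 0, "dy": 0, "dz": -0.05, "hand": 0.9}
    - {"ax": 0, "ay": 0, "az": 0, "dx": 0, "dy": 0, "dz": -0.05, "hand": 0.9}
    - {"ax": 0, "ay": 0, "az": 0, "dx": 0, "dy": 0, "dz": -0.05, "hand": 0.9}
    - {"ax": 0, "ay": 0, "az": 0, "dx": 0, "dy": 0, "dz": -0.05, "hand": 0.9}
    - {"ax": 0, "ay": 0, "az": 0, "dx": 0, "dy": 0, "dz": -0.05, "hand": 0.9}

```text
clock: 19.55
eef_pos: [484.2, 18.5, 22.9]
tool_rot: [3.141, 0.001, -3.108]
force: [-4.8, -0.4, 21.4]
width: 12.7
gripper_force: 62.3
```

```bash
python3 -c "
from cell import *
s=read_state();print(s['eef_pos'],s['force'],s['width'],s['gripper_force'])
if s['force'][2]>12: print(finish_job())"
```

```text
[484.22720556  18.45833567  22.89030707] [-4.77344449 -0.35115065 21.35796044] 12.710171709259102 62.264496088027954
the job is handed in; nothing more can be done
None
```

I squeezed the trigger to its stop and released it, fitted the cover on the dowels, and handed in at about 19.6 s with the cover held flush at about 21 N; the judge's result was not shown, and I did not re-check the trigger's return or the bystanders on camera.

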